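# Set the centrifuge programme and time, then start the run

### The job

Set up the bench centrifuge for the next spin: turn the programme selector right back anticlockwise to its end stop, then four clicks clockwise from there, and turn the time dial until its scale reads 10 minutes (to within half a minute) against the index line. Once both are set, and not before, push the start button fully in and let it come back out. Do not shift the bottle, the tube rack, the tip box or the jar that stand around the machine.

Things in the scene. Friction and masses are not known exactly. Their poses are not given: they have to be found in the camera images.
- centrifuge: White bench centrifuge, fixed. Origin on the bench under the middle of its control panel; z up, x to the machine's rear, y to the left of someone facing its front. The sloping console spans x -85 to +100 mm, y +-125 mm. Behind it stands the round bowl housing with a clear lid: upright axis at x = 225 mm, radius 133 mm, 217 mm tall.
- panel_mid (a point): Middle of the grey control panel, 158 mm up the slope by 232 mm wide, 83 mm above the bench there. The panel slopes 18 degrees, rising to the rear: x points up the slope, y to the left of someone facing the machine, z is its normal, leaning 18 degrees from vertical towards the machine's front.
- selector_grip (a point): Programme selector, left on the panel: black pointer knob, a bar 42 mm long, 13 mm thick, top 36 mm above the panel, on a 42 mm disc 3.5 mm thick; white line on the pointer end. The point is on the turning axis, 27 mm above the panel, at the bar's middle. z: panel normal; x: along the bar to the pointer (turns with the knob); the gripping faces look along +-y.
- selector (a joint): Selector angle, rad: 0 at the anticlockwise end stop (pointer 120 degrees anticlockwise of up-slope), growing clockwise seen from above to 4.189 at the other stop. Nine positions, each a white dot, 0.5236 rad apart, the first at the stop; white bars mark the stops. Four clicks is 2.094. A click takes about 0.08 Nm; a released knob springs into the nearest detent.
- time_dial_grip (a point): Time dial, right on the panel: black fluted cap 38 mm in diameter, top 34.5 mm above the panel, on a metal skirt 68 mm in diameter and 3.5 mm thick with the scale: short tick each minute, long one each 5, broad one at 0, running anticlockwise 0 to 30. The point is on the turning axis, 26 mm above the panel, at gripping height. z: panel normal; x: to the 0 tick (turns with it).
- time_dial (a joint): Time dial angle, rad: 0 with the 0 tick at the white index line (on the panel, up-slope of the dial), growing clockwise seen from above, 0.17453 (10 degrees) a minute, up to 5.236 (30 min); 10 minutes is 1.7453. No detents, about 0.03 Nm of friction; it stays where it is left.
- start_top (a point): Centre of the top face of the start button: white, round, 22 mm in diameter, standing 10 mm out of a 38 mm grey collar 12 mm tall, near the panel's lower edge, midway between the two knobs. z: panel normal; it is pressed along -z.
- start (a joint): Travel of the start button in m: 0 out, 0.006 fully in; sprung, about 5 N fully in, and comes back out by itself. It counts as pressed beyond 0.0045.
- bottle_mid (a point): Bystander: tall white disinfectant bottle, 62 mm in diameter up to 188 mm, 230 mm tall with its narrow cap, loose, close beside the console on the time dial's side; the point is at its centre, half-way up.
- rack_mid (a point): Bystander: grey rack of capped blood tubes, 170 x 56 mm (x, y), 112 mm tall with the tubes, loose, beside the console on the selector's side; the point is at its centre, half-way up.
- tip_box_mid (a point): Bystander: grey pipette tip box with a clear lid, 122 x 84 x 62 mm (x, y, z), loose, in front of the console; the point is at its centre.
- jar_mid (a point): Bystander: glass swab jar with a metal cap, 66 mm in diameter, 85 mm tall, loose, in front of the console; the point is at its centre.

How it is judged:
By the outcome, as a careful person would: the job done as asked, in the order asked, and still so for the second after the job is handed in, with the robot touching nothing.
It also fails if it takes over 72 s, if anything falls off the work surface, if the arm or the gripper's body presses on something with over 40 N, if the wrist force passes 120 N, or if a joint passes its speed limit or range.

### The arm

A 6-joint arm with a two-finger parallel gripper is mounted at the origin on the work surface. World frame = base frame: x ahead of the robot, y to its left, z up, the work surface at z = 0. Lengths are in m, angles in rad, forces in N, time in s.
With the tool pointing down it reaches from about 0.25 to 0.725 m from the base axis. Payload 4 kg.
Tool frame: the origin (TCP) lies on the centre line of the jaws, within the pads' length; the fingertips stand ahead of it and the grasp point (between the pads) lies 11 mm behind it (bot.tip_extent is the z of the fingertips in the tool frame, in m); z points along the fingers, y is the direction in which the jaws open and shut (so a half turn about z gives the same grasp; the last joint's range is limited). The gripper opens to 85 mm and grips with 20 to 120 N. Pads are 22 mm wide; open, the fingers measure 114 mm over their backs; the gripper's body (76 mm by 85 mm) begins 54 mm behind the grasp point. The pads swing forward as they close: fully open they stand 13 mm farther back than shut.
Start: joints at [-1.306, 0.241, 0.005, 1.335, 0, 1.571], TCP at [0.131, -0.483, 0.239] pointing down, gripper open.
Joint ranges: [-2.72, 2.72], [-1.05, 1.87], [-1.09, 1.28], [-1.99, 2.15], [-1.42, 1.44], [-3.14, 3.14]. Speed limits (rad/s): [2.79, 2.79, 3.14, 3.14, 3.14, 3.14].

### API

Orientations are given as a unit quaternion [x, y, z, w].
In Python, from workcell import bot gives the robot as it stands.
- The arm moves only by the shell command python3 -m jog 'ROWS'. ROWS is JSON, a list that holds one entry, the list of rows, each a list of 7 numbers: the shift along the world's x, y, z in m, then the turn, a rotation vector about the world's x, y, z in degrees, then the closure in counts, from 0 (fully open) to 255 (shut). In form: [[[tx, ty, tz, ax, ay, az, fingers], ...]]. A call has 1 to 10 rows; each row is the pose to reach, as a shift and turn from the pose commanded when the call began; what a row does not reach only later rows make up. A row lasts 1/12 s, in which the tool goes at most 41.7 mm and 7.16 degrees, less where a joint would pass 70% of its speed; a pose out of reach is approached as far as the arm can. A call with a gripper value outside its range is refused whole. The fingers move at their own pace and stop on an object; the grip force is fixed at half the most. Time passes only in rows, so rows that repeat a pose let the fingers close. It gives the time, the measured TCP pose, the force and the opening at its end, in the units of the state.
- bot.get_obs(): the state, without advancing time (a new reading comes with each control period).
- bot.camera(name): name is "side" or "top" or "wrist"; returns the picture (420x560x3 uint8, blue, green, red); there is no depth.
- bot.camera_model(name): a dict with "K" (3x3 intrinsics, pixels), "T" (4x4, takes a point from camera to world coordinates). Camera axes: x right, y down, z forward; pixel columns grow to the right and rows downward; lengths in m; the calibration is good to about 2 mm. A picture is of the moment at which its call begins: read the wrist's pose just before it. camera_model takes no time and is no camera call; for the wrist camera it gives the pose at the moment of the call.
- bot.job_done(): hands the job in, once; it reports no verdict.
The state is a dict: "clock": time; "joint_pos": joint angles; "joint_vel": joint speeds; "tau": joint torques, N m; "eef_pos": TCP position; "tool_rot": TCP orientation; "ft_force": force on the tool from outside, world axes, zero at the start; "ft_torque": the same for the moment, N m; "grip_width": finger opening in m.
Only numpy, scipy, OpenCV 4.12 (cv2) and the standard library are available. Lean on these libraries where they do the work, as an engineer would, in place of code of your own. Each camera call takes 0.05 s, during which the arm holds its last target. There are 200 camera calls.

## Working session

There is one attempt and no reset: what is moved stays moved. The work goes in short steps, Python scripts to look and compute and a shell command to move; the robot and the scene stay as the last step left them, time stands still between calls to the robot, and variables do not carry over. Pictures are saved under pics/ and viewed, about 8 in all and at most 12, crops included, and the job is handed in when it is done.

```bash
mkdir -p pics; ls
python3 - <<'E'
from workcell import bot
import cv2,numpy as np
np.set_printoptions(precision=4,suppress=True)
a=bot.camera("top");b=bot.camera("side")
cv2.imwrite("pics/a.png",a);cv2.imwrite("pics/b.png",b)
for n in("top","side","wrist"):
    m=bot.camera_model(n);print(n,m["K"],m["T"])
print(bot.tip_extent,bot.get_obs())
E
```

```text
pics
top [[393.7024   0.     277.3129]
 [  0.     393.7024 210.8972]
 [  0.       0.       1.    ]] [[-0.0153 -0.9952  0.0962  0.5513]
 [-0.9992  0.0188  0.0348 -0.0956]
 [-0.0365 -0.0956 -0.9947  0.8821]
 [ 0.      0.      0.      1.    ]]
side [[496.0058   0.     283.6818]
 [  0.     496.0058 209.0237]
 [  0.       0.       1.    ]] [[-0.7395 -0.4259  0.5213  0.1243]
 [-0.6729  0.487  -0.5568  0.4707]
 [-0.0167 -0.7626 -0.6467  0.7399]
 [ 0.      0.      0.      1.    ]]
wrist [[330.2693   0.     277.4571]
 [  0.     330.2693 205.6761]
 [  0.       0.       1.    ]] [[ 0.2615 -0.9264 -0.2711  0.2006]
 [-0.9652 -0.2518 -0.0705 -0.4631]
 [-0.003   0.2801 -0.96    0.3736]
 [ 0.      0.      0.      1.    ]]
0.008 {'clock': 0.1, 'joint_pos': array([-1.306 ,  0.2414,  0.0038,  1.3352,  0.    ,  1.5708]), 'joint_vel': array([ 0.0003, -0.0018,  0.0039,  0.0001, -0.0019,  0.0009]), 'tau': array([  0.0006, -37.3139,  25.301 ,   0.0109,  -0.    ,   0.    ]), 'eef_pos': array([ 0.1307, -0.482 ,  0.2385]), 'tool_rot': array([ 0.9912,  0.132 , -0.0001, -0.001 ]), 'ft_force': array([-0.1918, -0.21  ,  0.3249]), 'ft_torque': array([-0.0317, -0.0339,  0.0059]), 'grip_width': 0.08552987569958843}
```

View pics/a.png

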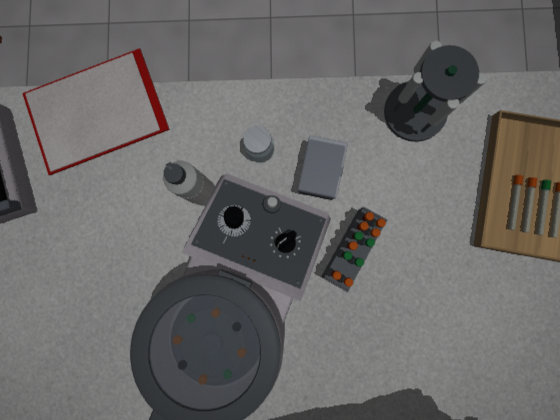

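View pics/b.png

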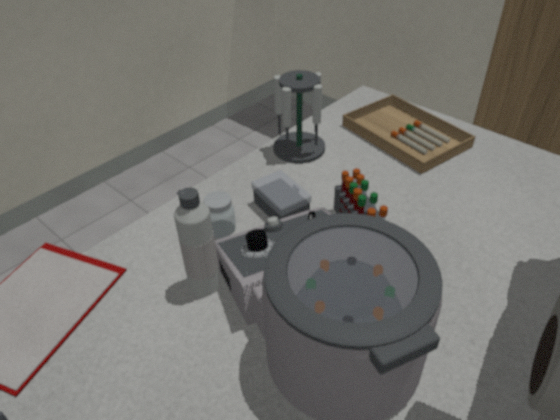

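The top view shows the panel with its front facing away from the robot. The dial is at about (233,217), the selector (286,242), the start button (272,203) and the bowl (210,345). I'll zoom in for a pose estimate.

Run:
```python
import cv2
a=cv2.imread("pics/a.png")[165:305,170:350]
cv2.imwrite("pics/c.png",cv2.convertScaleAbs(cv2.resize(a,None,fx=4.2,fy=4.2,interpolation=cv2.INTER_CUBIC),alpha=1.6))
```

```text
(no output)
```

View pics/c.png

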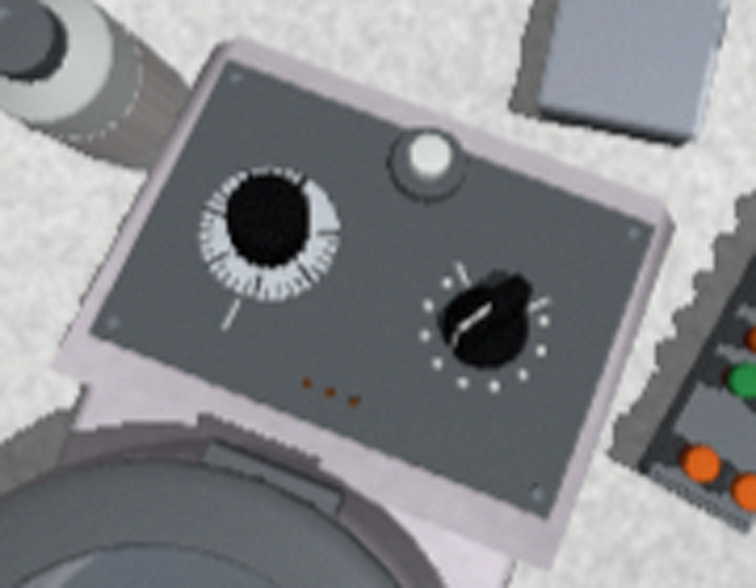

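The crop (scale 4.2, offset 170,165) shows these grey panel corners: front (220,58) and (657,228), rear (545,518) and (92,335). The dial skirt is at about (270,232), the selector disc at about (485,322) with its line pointing to the lower left near dot 6 or 7, and the button top at (430,153). Next I'll fit the machine pose.

```bash
cat > h.py <<'E'
import numpy as np
from scipy.spatial.transform import Rotation as R
from scipy.optimize import least_squares
np.set_printoptions(precision=4,suppress=True)
def Rm(yaw): return R.from_euler('z',yaw).as_matrix()@R.from_euler('y',-18,degrees=True).as_matrix()
# panel frame -> world; R: x up slope, z normal leaning to front(-x)
def p2w(p,q): return np.array([q[0],q[1],.083])+np.atleast_2d(p)@Rm(q[2]).T
def proj(m,P):
    c=(np.atleast_2d(P)-m["T"][:3,3])@m["T"][:3,:3]; c=c/c[:,2:]; return (c@m["K"].T)[:,:2]
def ray(m,px,q,h):  # pixel -> panel coordinates at height h above the panel
    px=np.atleast_2d(px); d=np.c_[px,np.ones(len(px))]@np.linalg.inv(m["K"]).T@m["T"][:3,:3].T
    A=Rm(q[2]); o=(m["T"][:3,3]-[q[0],q[1],.083])@A; d=d@A
    return o+d*((h-o[2])/d[:,2])[:,None]
def fit(m,P,px,q0): return least_squares(lambda q:(proj(m,p2w(P,q))-px).ravel(),q0)
C=np.array([[-.079,-.116,0],[-.079,.116,0],[.079,.116,0],[.079,-.116,0]])
E
python3 - <<'E'
from h import *
from workcell import bot
m=bot.camera_model("top")
f=lambda l:np.array(l)/4.2+[170,165]-.4
px=f([[220,58],[657,228],[545,518],[92,335]])
s=fit(m,C,px,[.55,-.1,2.8]);q=s.x;print(q,np.degrees(q[2]),s.fun)
for n,p,h in(("dialtop",[267,218],.0345),("skirt",[270,232],.0035),("seldisc",[485,325],.0035),("start",[430,153],.022),("bartip",[[452,335],[527,283]],.036),("line",[[455,345],[490,305]],.036)):
    print(n,ray(m,f(p),q,h))
print("bowl",p2w([0,0,0],q), q[:2]+.225*np.array([np.cos(q[2]),np.sin(q[2])]))
E
```

```text
[ 0.5885 -0.0313  2.7514] 157.64458603130214 [ 1.2459  0.3096 -0.6093 -0.6922  0.5424  0.3654 -1.1372 -0.014 ]
dialtop [[ 0.0041 -0.0559  0.0345]]
skirt [[-0.0006 -0.0572  0.0035]]
seldisc [[0.0034 0.0562 0.0035]]
start [[-0.062   0.0009  0.022 ]]
bartip [[ 0.0246  0.0447  0.036 ]
 [-0.0123  0.0679  0.036 ]]
line [[0.0285 0.0477 0.036 ]
 [0.0044 0.0557 0.036 ]]
bowl [[ 0.5885 -0.0313  0.083 ]] [0.3804 0.0543]
```

```bash
python3 -m jog '[[[0.04,0.04,0.03,0,0,7,0],[0.08,0.08,0.06,0,0,14,0],[0.12,0.1,0.08,0,0,20,0],[0.12,0.1,0.08,0,0,20,0]]]'
cat >> h.py <<'E'
# time-free helper: world shift + rotvec(deg) from the present tool pose to panel point p with tool x at panel angle alpha (deg)
def Rt(q,al):
    A=Rm(q[2]); a=np.radians(al); z=-A[:,2]; x=A@[np.cos(a),np.sin(a),0]; return np.c_[x,np.cross(z,x),z]
def goto(o,q,p,al):
    Rn=R.from_quat(o["tool_rot"]).as_matrix(); D=R.from_matrix(Rt(q,al)@Rn.T)
    return p2w(p,q)[0]-o["eef_pos"], np.degrees(D.as_rotvec())
Q=[.5885,-.0313,2.7514]
E
python3 - <<'E'
from h import *
from workcell import bot
o=bot.get_obs();print(o["joint_pos"],o["eef_pos"])
for al in(-30,150):print(goto(o,Q,[.003,.0565,.12],al))
E
```

```text
clock: 0.43
eef_pos: [0.2444, -0.386, 0.3156]
tool_rot: [0.953, 0.303, -0.0, -0.001]
ft_force: [1.8, -0.8, -0.4]
grip_width: 0.0851
[-1.0065  0.1346  0.0706  1.5079  0.      1.5194] [ 0.2444 -0.386   0.3156]
(array([ 0.3543,  0.2895, -0.1175]), array([18.6819,  7.2835, 91.5262]))
(array([ 0.3543,  0.2895, -0.1175]), array([ -7.336 ,  18.5065, -86.8419]))
```

```bash
python3 -m jog '[[[0.04,0.032,0.0,2,1,7,0],[0.08,0.064,0.0,3.5,1.4,14,0],[0.115,0.094,0.0,5.5,2.2,21,0],[0.15,0.12,0.0,7,2.8,28,0],[0.18,0.146,0.0,8,3.2,35,0],[0.21,0.171,0.0,9.5,3.8,42,0],[0.24,0.195,0.0,11,4.4,49,0],[0.265,0.216,-0.02,12,4.8,56,0],[0.29,0.236,-0.04,13,5.2,63,0],[0.315,0.257,-0.06,14.5,5.8,70,0]]]'
python3 - <<'E'
from h import *
from workcell import bot
o=bot.get_obs();print(o["joint_pos"])
print(goto(o,Q,[.003,.0565,.12],-30))
E
```

```text
clock: 1.27
eef_pos: [0.5574, -0.1316, 0.2573]
tool_rot: [0.599, 0.791, -0.009, -0.126]
ft_force: [1.3, -1.2, 0.9]
grip_width: 0.0853
[-0.2709  0.5942  0.5539  1.7735  0.0756  1.0154]
(array([ 0.0413,  0.0351, -0.0592]), array([ 4.399 ,  1.5745, 21.4194]))
```

```bash
python3 -m jog '[[[0.02,0.018,-0.03,2,0.8,7,0],[0.04,0.034,-0.05,3.3,1.2,14,0],[0.041,0.035,-0.059,4.4,1.6,21.4,0],[0.041,0.035,-0.059,4.4,1.6,21.4,0],[0.041,0.035,-0.059,4.4,1.6,21.4,0]]]'
python3 - <<'E'
from h import *
from workcell import bot
import cv2
o=bot.get_obs();print(o["joint_pos"])
print(goto(o,Q,[.003,.0565,.12],-30))
m=bot.camera_model("wrist");w=bot.camera("wrist")
np.savez("w1.npz",**{k:np.array(m[k]) for k in("K","T")})
cv2.imwrite("pics/w1raw.png",w)
b=cv2.convertScaleAbs(w,alpha=1.5)
for p in(C,):
    for u in proj(m,p2w(p,Q)):cv2.circle(b,tuple(int(v) for v in u),3,(0,0,255),1)
cv2.imwrite("pics/w1.png",cv2.resize(b,None,fx=1.42,fy=1.42,interpolation=cv2.INTER_CUBIC))
E
```

```text
clock: 1.68
eef_pos: [0.5963, -0.0975, 0.1971]
tool_rot: [0.439, 0.884, -0.012, -0.158]
ft_force: [-0.1, -0.4, 0.1]
grip_width: 0.0857
[-0.1919  0.7485  0.6564  1.792   0.0609  0.721 ]
(array([0.0023, 0.001 , 0.001 ]), array([ 0.086 , -0.3325,  0.4665]))
```

View pics/w1.png

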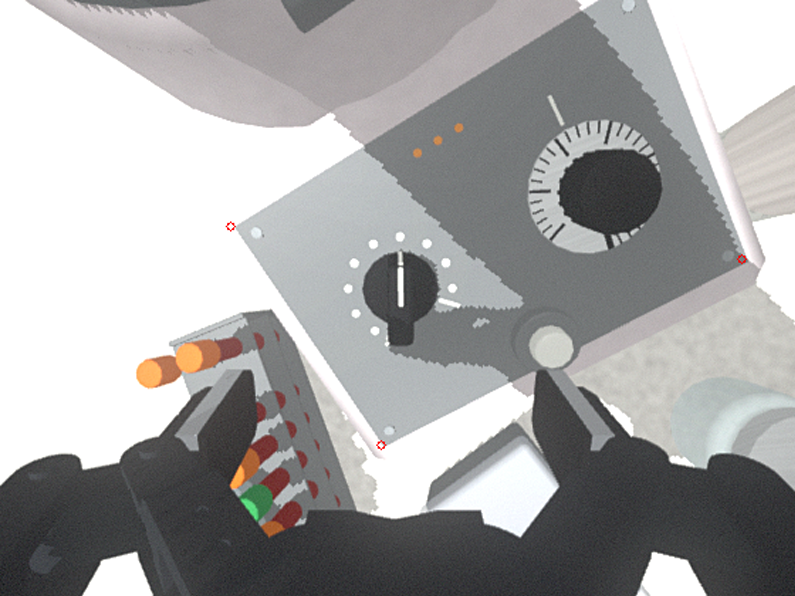

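The wrist view agrees with the fit, since the projected corners land on the panel corners. The selector pointer is at dot 6 (400,237), two-thirds of the way round. On the dial, the broad 0 tick is at (612,241), the 30 tick at (558,235), and the index line runs (549,96)–(562,124), so it reads about 17–18. I'll refine the centres.

Run:
```python
from h import *
from workcell import bot
m=dict(np.load("w1.npz"))
f=lambda l:np.atleast_2d(l)/1.42
d=ray(m,f([[375,331],[354,309],[348,289],[354,263],[373,244],[400,237],[427,243],[446,263],[452,289]]),Q,0)
s=least_squares(lambda v:np.hypot(*(d[:,:2]-v[:2]).T)-v[2],[0,.056,.03]);c=s.x;print("sel",c,abs(s.fun).max())
print("dot angles",np.degrees(np.arctan2(d[:,1]-c[1],d[:,0]-c[0])))
l=ray(m,f([[400,250],[401,306],[401,345]]),Q,.036);print("bar",l)
e=ray(m,f([[528,190],[547,145],[600,120],[560,245],[587,254],[655,155]]),Q,.0035)
s=least_squares(lambda v:np.hypot(*(e[:,:2]-v[:2]).T)-.034,[0,-.056]);k=s.x;print("dial",k,s.fun)
i=ray(m,f([[549,96],[562,124]]),Q,0);print("index",i)
t=ray(m,f([[612,243],[558,235],[540,191],[563,147],[610,130]]),Q,.0035)
print("tick ang",np.degrees(np.arctan2(t[:,1]-k[1],t[:,0]-k[0])))
print("start",ray(m,f([552,346]),Q,.022))
print("captop edges",ray(m,f([[558,190],[662,187],[610,150],[605,237]]),Q,.0345))
cn=ray(m,f([[257,233],[389,431],[628,6],[728,257]]),Q,0);print("screws",cn)
mt=bot.camera_model("top")
# bottle cap centre at z=.23
d=mt["T"][:3,:3]@np.linalg.inv(mt["K"])@[175,174,1];P=mt["T"][:3,3]+d*((.23-mt["T"][2,3])/d[2]);print("bottle",P,Rm(Q[2])[:2,:2])
cs,sn=np.cos(Q[2]),np.sin(Q[2]);v=P[:2]-Q[:2];print("machine",v@[cs,sn],v@[-sn,cs])
```

```text
sel [0.0022 0.0546 0.0293] 0.0002994239568415956
dot angles [ 120.1481   84.6197   60.4239   30.0014    0.2385  -30.1721  -60.1436
  -90.7163 -121.3519]
bar [[ 0.0272  0.0405  0.036 ]
 [ 0.003   0.054   0.036 ]
 [-0.0147  0.0643  0.036 ]]
dial [-0.0016 -0.0602] [ 0.0002  0.0002 -0.0002 -0.0009  0.0006 -0.0001]
index [[ 0.0509 -0.0606  0.    ]
 [ 0.0354 -0.0606  0.    ]]
tick ang [174.2978 115.6793  61.865   10.3936 -40.0009]
start [[-0.0609 -0.0018  0.022 ]]
captop edges [[ 0.0143 -0.0358  0.0345]
 [-0.0086 -0.0773  0.0345]
 [ 0.0184 -0.0633  0.0345]
 [-0.0167 -0.0457  0.0345]]
screws [[ 0.0686  0.106   0.    ]
 [-0.0731  0.1065  0.    ]
 [ 0.068  -0.1103  0.    ]
 [-0.0739 -0.11    0.    ]]
bottle [0.6806 0.0999 0.23  ] [[-0.8796 -0.3804]
 [ 0.3618 -0.9248]]
machine -0.03527670412682699 -0.15636177475238938
```

Measurements are consistent: the 9 dots sit 30° apart on a circle fitting to 0.3 mm, the screws are symmetric, and the dial reads about 18.9. I'll go down onto the selector.

Run:
```python
from h import *
from workcell import bot
o=bot.get_obs()
for h in(.06,.018):print(goto(o,Q,[.0025,.055,h],-30))
```

```text
(array([-0.014,  0.01 , -0.058]), array([ 0.1195, -0.1575,  0.5493]))
(array([-0.026 ,  0.015 , -0.0979]), array([ 0.1195, -0.1575,  0.5493]))
```

```bash
python3 -m jog '[[[-0.007,0.005,-0.03,0,0,0.4,110],[-0.014,0.01,-0.058,0,0,0.5,110],[-0.014,0.01,-0.058,0,0,0.5,110],[-0.02,0.0125,-0.078,0,0,0.5,110],[-0.026,0.015,-0.098,0,0,0.5,110],[-0.026,0.015,-0.098,0,0,0.5,110],[-0.026,0.015,-0.098,0,0,0.5,110]]]'
python3 - <<'E'
from h import *
from workcell import bot
o=bot.get_obs();print(goto(o,Q,[.0025,.055,.018],-30))
E
```

```text
clock: 2.32
eef_pos: [0.5709, -0.0841, 0.1028]
tool_rot: [0.436, 0.886, -0.011, -0.156]
ft_force: [-0.5, 0.3, -0.1]
grip_width: 0.0487
(array([-0.0004,  0.0007, -0.0019]), array([ 0.1103, -0.0509,  0.0182]))
```

```bash
python3 -m jog '[[[0,0,-0.001,0,0,0,255],[0,0,-0.001,0,0,0,255],[0,0,-0.001,0,0,0,255],[0,0,-0.001,0,0,0,255],[0,0,-0.001,0,0,0,255],[0,0,-0.001,0,0,0,255]]]'
```

```text
clock: 2.82
eef_pos: [0.5709, -0.0849, 0.1021]
tool_rot: [0.435, 0.887, -0.013, -0.156]
ft_force: [-2.7, -5.0, 6.8]
grip_width: 0.0115
```

```bash
python3 -m jog '[[[0,-0.0008,0,1.71,-0.71,5.71,255],[0,-0.0008,0,3.43,-1.41,11.41,255],[0,-0.0008,0,5.14,-2.12,17.12,255],[0,-0.0008,0,6.86,-2.82,22.83,255],[0,-0.0008,0,8.57,-3.53,28.53,255],[0,-0.0008,0,10.29,-4.23,34.24,255],[0,-0.0008,0,12,-4.94,39.94,255],[0,-0.0008,0,13.72,-5.64,45.65,255],[0,-0.0008,0,15.43,-6.35,51.36,255],[0,-0.0008,0,17.15,-7.06,57.06,255]]]'
python3 - <<'E'
from h import *
from workcell import bot
o=bot.get_obs();print(goto(o,Q,[.0025,.055,.018],30),o["joint_pos"],o["ft_force"],o["ft_torque"])
E
```

```text
clock: 3.65
eef_pos: [0.5714, -0.0833, 0.1021]
tool_rot: [-0.069, 0.986, 0.069, -0.139]
ft_force: [-0.7, 1.4, 5.2]
grip_width: 0.012
(array([-0.0009, -0.    , -0.0012]), array([-0.0248,  0.2066, -0.3617])) [-0.1777  0.7241  0.3649  1.5161  0.0643 -0.3276] [-0.6514  1.3888  5.1937] [ 0.4632  0.4197 -0.2964]
```

```bash
python3 -m jog '[[[0,0,0,1.71,-0.71,5.71,255],[0,0,0,3.43,-1.41,11.41,255],[0,0,0,5.14,-2.12,17.12,255],[0,0,0,6.86,-2.82,22.83,255],[0,0,0,8.57,-3.53,28.53,255],[0,0,0,10.29,-4.23,34.24,255],[0,0,0,12,-4.94,39.94,255],[0,0,0,13.72,-5.64,45.65,255],[0,0,0,15.43,-6.35,51.36,255],[0,0,0,17.15,-7.06,57.06,255]]]'
python3 - <<'E'
from h import *
from workcell import bot
o=bot.get_obs();print(goto(o,Q,[.0025,.055,.018],90),o["joint_pos"],o["ft_force"],o["ft_torque"])
E
python3 -m jog '[[[0,0,0,1.71,-0.71,5.71,255],[0,0,0,3.43,-1.41,11.41,255],[0,0,0,5.14,-2.12,17.12,255],[0,0,0,6.86,-2.82,22.83,255],[0,0,0,8,-3.29,26.6,255],[0,0,0,9.15,-3.76,30.4,255],[0,0,0,9.15,-3.76,30.4,255]]]'
python3 - <<'E'
from h import *
from workcell import bot
o=bot.get_obs();print(goto(o,Q,[.0025,.055,.018],120),o["joint_pos"],o["ft_force"],o["ft_torque"])
E
```

```text
clock: 4.48
eef_pos: [0.5704, -0.082, 0.1026]
tool_rot: [-0.553, 0.819, 0.131, -0.085]
ft_force: [-3.3, 5.2, 9.2]
grip_width: 0.0121
(array([ 0.0001, -0.0013, -0.0017]), array([-0.2697,  0.2017, -0.3258])) [-0.1779  0.7219  0.3617  1.5159  0.0684 -1.3757] [-3.3278  5.249   9.1588] [ 1.1269  1.2593 -0.4188]
clock: 5.07
eef_pos: [0.5696, -0.082, 0.1028]
tool_rot: [0.754, -0.638, -0.15, 0.046]
ft_force: [-5.1, 5.1, 10.8]
grip_width: 0.0122
(array([ 0.0009, -0.0014, -0.0019]), array([-0.8518,  0.2961, -1.8067])) [-0.179   0.7219  0.3615  1.518   0.0701 -1.9281] [-5.1165  5.0513 10.8082] [ 0.9147  1.6353 -1.4483]
```

The torque about the normal jumped at about 122°, so the end stop is reached. Now 120° clockwise.

```bash
python3 -m jog '[[[0,0,0,-1.71,0.71,-5.71,255],[0,0,0,-3.43,1.41,-11.41,255],[0,0,0,-5.14,2.12,-17.12,255],[0,0,0,-6.86,2.82,-22.83,255],[0,0,0,-8.57,3.53,-28.53,255],[0,0,0,-10.29,4.23,-34.24,255],[0,0,0,-12,4.94,-39.94,255],[0,0,0,-13.72,5.64,-45.65,255],[0,0,0,-15.43,6.35,-51.36,255],[0,0,0,-17.15,7.06,-57.06,255]]]'
python3 -m jog '[[[0,0,0,-1.71,0.71,-5.71,255],[0,0,0,-3.43,1.41,-11.41,255],[0,0,0,-5.14,2.12,-17.12,255],[0,0,0,-6.86,2.82,-22.83,255],[0,0,0,-8.57,3.53,-28.53,255],[0,0,0,-10.29,4.23,-34.24,255],[0,0,0,-12,4.94,-39.94,255],[0,0,0,-13.72,5.64,-45.65,255],[0,0,0,-15.43,6.35,-51.36,255],[0,0,0,-17.15,7.06,-57.06,255]]]'
python3 - <<'E'
from h import *
from workcell import bot
o=bot.get_obs();print(goto(o,Q,[.0025,.055,.018],0),o["joint_pos"],o["ft_force"],o["ft_torque"])
E
```

```text
clock: 5.9
eef_pos: [0.5711, -0.0825, 0.1023]
tool_rot: [-0.333, 0.93, 0.105, -0.114]
ft_force: [-1.5, 3.9, 6.6]
grip_width: 0.0119
clock: 6.73
eef_pos: [0.5714, -0.0842, 0.102]
tool_rot: [0.177, 0.972, 0.031, -0.152]
ft_force: [-1.4, -0.5, 5.6]
grip_width: 0.0122
(array([-0.0009,  0.0008, -0.0011]), array([-0.3144,  0.2864, -1.6853])) [-0.1781  0.7252  0.3666  1.5177  0.0622  0.172 ] [-1.374  -0.5183  5.6036] [-0.0249  0.3373 -0.0306]
```

```bash
python3 -m jog '[[[0,0,0,-0.5,0.2,-1.7,255],[0,0,0,-0.5,0.2,-1.7,255],[0,0,0,-0.5,0.2,-1.7,110],[0,0,0,-0.5,0.2,-1.7,110],[0,0,0,-0.5,0.2,-1.7,110],[0,0,0,-0.5,0.2,-1.7,110],[0.006,-0.003,0.02,-0.5,0.2,-1.7,100],[0.016,-0.007,0.055,-0.5,0.2,-1.7,80],[0.028,-0.012,0.095,-0.5,0.2,-1.7,70],[0.028,-0.012,0.095,-0.5,0.2,-1.7,70]]]'
python3 - <<'E'
from h import *
from workcell import bot
o=bot.get_obs();print(o["ft_force"],goto(o,Q,[-.0005,-.0595,.12],20),goto(o,Q,[-.0005,-.0595,.06],20))
E
```

```text
clock: 7.57
eef_pos: [0.6034, -0.0972, 0.2028]
tool_rot: [0.189, 0.971, 0.029, -0.146]
ft_force: [0.8, -0.5, 2.1]
grip_width: 0.0619
[ 0.7639 -0.4531  2.1078] (array([ 0.0425,  0.1066, -0.0058]), array([ 5.8066, -1.4552, 18.8075])) (array([ 0.0253,  0.1137, -0.0629]), array([ 5.8066, -1.4552, 18.8075]))
```

```bash
python3 -m jog '[[[0.014,0.036,-0.002,2,-0.5,6.3,70],[0.028,0.072,-0.004,4,-1,12.6,70],[0.0425,0.1066,-0.006,5.8,-1.5,18.8,70],[0.0425,0.1066,-0.006,5.8,-1.5,18.8,70],[0.0425,0.1066,-0.006,5.8,-1.5,18.8,70]]]'
python3 - <<'E'
from h import *
from workcell import bot
import cv2
o=bot.get_obs();print(goto(o,Q,[-.0008,-.0595,.12],20),o["joint_pos"])
m=bot.camera_model("wrist");w=bot.camera("wrist")
np.savez("w2.npz",**{k:np.array(m[k]) for k in("K","T")})
b=cv2.convertScaleAbs(w,alpha=1.3)
cv2.imwrite("pics/w2.png",cv2.resize(b,None,fx=1.42,fy=1.42,interpolation=cv2.INTER_CUBIC))
E
```

```text
clock: 7.98
eef_pos: [0.6415, 0.0132, 0.1873]
tool_rot: [0.018, 0.986, 0.055, -0.154]
ft_force: [-0.5, 0.2, 0.6]
grip_width: 0.0619
(array([ 0.0046, -0.0039,  0.0096]), array([ 0.1423, -0.8836, -0.3252])) [-0.0278  0.8491  0.821   1.8535  0.1053 -0.0076]
```

View pics/w2.png

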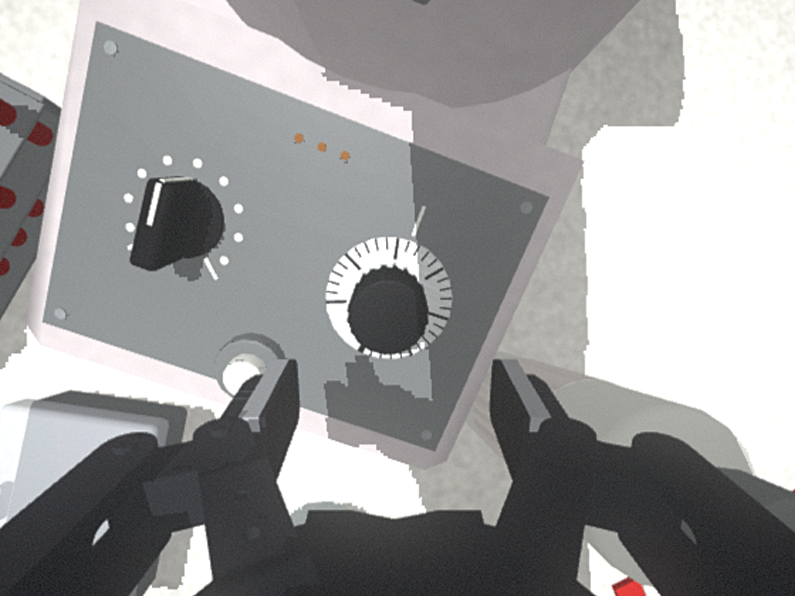

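The selector bar is near (155,220) with its line at (150–158,180–222). The dial skirt is centred near (390,298), the index at (424,207)–(414,236). I'll check these numerically.

Run:
```python
from h import *
from workcell import bot
m=dict(np.load("w2.npz"))
f=lambda l:np.atleast_2d(l)/1.42
print("line",ray(m,f([[159,181],[150,224]]),Q,.036), "bar corners",ray(m,f([[150,180],[131,262]]),Q,.036))
print("pred line a=0",1.42*proj(m,p2w([[.0225,.055,.036],[.0045,.055,.036],[-.0185,.055,.036]],Q)))
e=ray(m,f([[326,298],[333,272],[388,237],[452,296],[440,267],[350,345]]),Q,.0035)
s=least_squares(lambda v:np.hypot(*(e[:,:2]-v[:2]).T)-.034,[0,-.056]);k=s.x;print("dial",k,s.fun)
t=ray(m,f([[362,352],[335,301],[354,261],[397,248],[434,274],[441,317]]),Q,.0035)
print(np.degrees(np.arctan2(t[:,1]-k[1],t[:,0]-k[0])))
print("index",ray(m,f([[424,207],[413,237]]),Q,0))
print("start",ray(m,f([243,374]),Q,.022))
print("screws",ray(m,f([[110,48],[60,314],[526,207],[426,435]]),Q,0))
o=bot.get_obs();print(o["clock"],goto(o,Q,[0,-.06,.05],20),goto(o,Q,[0,-.06,.017],20))
```

```text
line [[0.0236 0.0552 0.036 ]
 [0.0038 0.0548 0.036 ]] bar corners [[ 0.0226  0.0589  0.036 ]
 [-0.0162  0.0592  0.036 ]]
pred line a=0 [[158.8048 183.5031]
 [149.926  222.3699]
 [139.1197 269.6745]]
dial [-0.002  -0.0603] [-0.0002 -0.0005  0.0005 -0.     -0.0012 -0.0006]
[173.3206 110.4684  60.1669  11.5969 -38.1129 -87.7677]
index [[ 0.0507 -0.0603  0.    ]
 [ 0.0342 -0.0605  0.    ]]
start [[-0.0603 -0.0011  0.022 ]]
screws [[ 0.0689  0.1069  0.    ]
 [-0.0728  0.1069  0.    ]
 [ 0.0689 -0.1098  0.    ]
 [-0.0732 -0.1095  0.    ]]
8.0333 (array([-0.0156,  0.0067, -0.0572]), array([ 0.1648, -0.8777, -0.1887])) (array([-0.025 ,  0.0106, -0.0886]), array([ 0.1648, -0.8777, -0.1887]))
```

The selector is confirmed at α=0, four clicks. The dial centre is about (-1.5,-60) mm and it reads about 18.9. Next I'll descend onto the dial.

```bash
python3 -m jog '[[[-0.006,0.0025,-0.02,0,0,0,70],[-0.011,0.005,-0.04,0,0,0,70],[-0.017,0.007,-0.06,0,0,0,70],[-0.017,0.007,-0.06,0,0,0,70],[-0.017,0.007,-0.06,0,0,0,70]]]'
python3 - <<'E'
from h import *
from workcell import bot
o=bot.get_obs();print(o["joint_pos"],goto(o,Q,[-.0015,-.06,.05],20),goto(o,Q,[-.0015,-.06,.018],20))
E
```

```text
clock: 8.45
eef_pos: [0.623, 0.0163, 0.1285]
tool_rot: [0.021, 0.986, 0.055, -0.154]
ft_force: [0.2, 0.6, 0.8]
grip_width: 0.0616
[-0.025   0.8155  0.6043  1.6711  0.1079  0.0009] (array([0.004 , 0.0015, 0.0016]), array([ 0.141 , -0.9804,  0.0188])) (array([-0.0052,  0.0052, -0.0288]), array([ 0.141 , -0.9804,  0.0188]))
```

```bash
python3 -m jog '[[[0.002,0.0016,-0.004,0,-0.9,0,70],[-0.001,0.003,-0.014,0,-0.9,0,70],[-0.0052,0.0052,-0.028,0,-0.9,0,70],[-0.0052,0.0052,-0.028,0,-0.9,0,70],[-0.0052,0.0052,-0.028,0,-0.9,0,70]]]'
python3 - <<'E'
from h import *
from workcell import bot
o=bot.get_obs();print(o["joint_pos"],goto(o,Q,[-.0015,-.06,.018],20))
E
```

```text
clock: 8.87
eef_pos: [0.6195, 0.0222, 0.1019]
tool_rot: [0.02, 0.988, 0.055, -0.145]
ft_force: [-0.2, 0.4, 0.2]
grip_width: 0.0621
[-0.0168  0.8028  0.5162  1.5755  0.1105  0.0075] (array([-0.0017, -0.0006, -0.0023]), array([ 0.1359,  0.1412, -0.0444]))
```

```bash
python3 -m jog '[[[-0.001,0,-0.001,0,0,0,255],[-0.001,0,-0.001,0,0,0,255],[-0.001,0,-0.001,0,0,0,255],[-0.001,0,-0.001,0,0,0,255],[-0.001,0,-0.001,0,0,0,255]]]'
python3 - <<'E'
from h import *
from workcell import bot
o=bot.get_obs();print(o["joint_pos"],o["ft_torque"],goto(o,Q,[-.0015,-.06,.018],20))
E
```

```text
clock: 9.28
eef_pos: [0.6192, 0.0202, 0.1016]
tool_rot: [0.02, 0.988, 0.053, -0.143]
ft_force: [0.2, -6.4, 3.8]
grip_width: 0.0363
[-0.018   0.8     0.5111  1.5706  0.1061  0.0073] [-1.2612 -0.0655  0.4097] (array([-0.0014,  0.0014, -0.002 ]), array([ 0.3738,  0.2794, -0.0623]))
```

```bash
python3 -m jog '[[[0,-0.0012,0,1.71,-0.71,5.71,255],[0,-0.0012,0,3.43,-1.41,11.41,255],[0,-0.0012,0,5.14,-2.12,17.12,255],[0,-0.0012,0,6.86,-2.82,22.83,255],[0,-0.0012,0,8.57,-3.53,28.53,255],[0,-0.0012,0,10.29,-4.23,34.24,255],[0,-0.0012,0,12,-4.94,39.94,255],[0,-0.0012,0,13.72,-5.64,45.65,255],[0,-0.0012,0,15.43,-6.35,51.36,255],[0,-0.0012,0,17.15,-7.06,57.06,255]]]'
python3 -m jog '[[[0,0,0,1.71,-0.71,5.71,255],[0,0,0,3.43,-1.41,11.41,255],[0,0,0,5.14,-2.12,17.12,255],[0,0,0,6.86,-2.82,22.83,255],[0,0,0,8.1,-3.35,27.1,255],[0,0,0,8.1,-3.35,27.1,255],[0,0,0,8.1,-3.35,27.1,255]]]'
python3 - <<'E'
from h import *
from workcell import bot
o=bot.get_obs();print(o["joint_pos"],o["ft_torque"],goto(o,Q,[-.0015,-.06,.018],108.5))
E
```

```text
clock: 10.12
eef_pos: [0.6183, 0.0219, 0.1021]
tool_rot: [-0.479, 0.864, 0.122, -0.096]
ft_force: [-3.2, 1.4, 5.2]
grip_width: 0.0359
clock: 10.7
eef_pos: [0.6174, 0.0223, 0.1024]
tool_rot: [-0.675, 0.721, 0.142, -0.063]
ft_force: [-3.8, 1.3, 7.1]
grip_width: 0.0361
[-0.0188  0.7981  0.5076  1.5721  0.1148 -1.5399] [0.3634 0.9863 0.0312] (array([ 0.0004, -0.0007, -0.0027]), array([-0.1439,  0.1379, -0.016 ]))
```

Turned 88.5°. I'll release, back off along the normal and look.

```bash
python3 -m jog '[[[0,0,0,0,0,0,70],[0,0,0,0,0,0,70],[0,0,0,0,0,0,70],[0,0,0,0,0,0,70],[0.006,-0.0025,0.02,0,0,0,70],[0.015,-0.006,0.05,0,0,0,70],[0.024,-0.01,0.08,0,0,0,70],[0.024,-0.01,0.08,0,0,0,70],[0.024,-0.01,0.08,0,0,0,70],[0.024,-0.01,0.08,0,0,0,70]]]'
python3 - <<'E'
from h import *
from workcell import bot
import cv2
o=bot.get_obs();print(goto(o,Q,[-.06,-.001,.09],108),goto(o,Q,[-.06,-.001,.09],15),o["joint_pos"])
m=bot.camera_model("wrist");w=bot.camera("wrist")
np.savez("w3.npz",**{k:np.array(m[k]) for k in("K","T")})
b=cv2.convertScaleAbs(w,alpha=1.3)
cv2.imwrite("pics/w3.png",cv2.resize(b,None,fx=1.42,fy=1.42,interpolation=cv2.INTER_CUBIC))
E
```

```text
clock: 11.53
eef_pos: [0.6421, 0.0116, 0.1792]
tool_rot: [-0.675, 0.721, 0.142, -0.064]
ft_force: [0.5, 0.7, -0.4]
grip_width: 0.0621
(array([ 0.0253, -0.0742, -0.0292]), array([-0.1965,  0.2281, -0.4843])) (array([ 0.0253, -0.0742, -0.0292]), array([-26.6355,  11.1611, -88.9742])) [-0.0323  0.8306  0.7697  1.8024  0.1094 -1.5524]
```

View pics/w3.png

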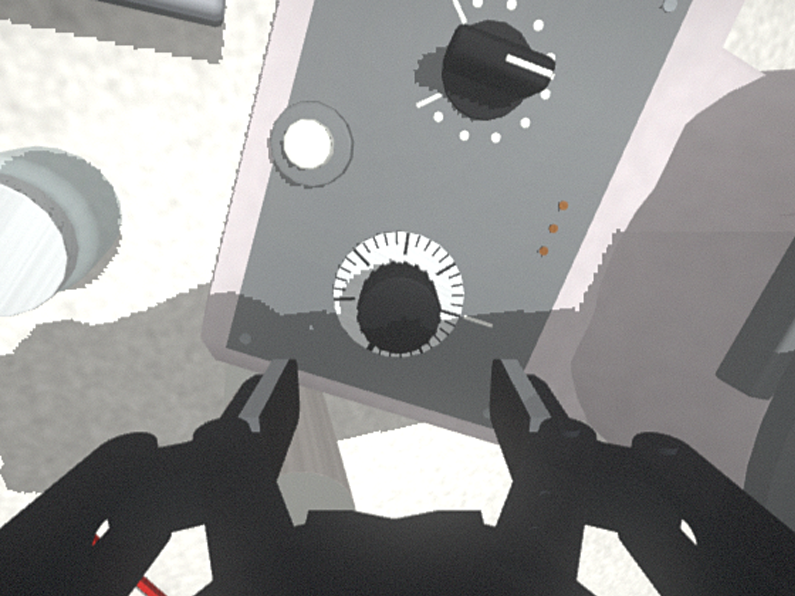

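The index line (492,326)–(460,315) lines up with a long tick near (448,313). The other long ticks are at (447,270), (407,245), (362,259) and (343,298, the 30). Next a numeric check and a zoom.

Run:
```python
from h import *
import cv2
m=dict(np.load("w3.npz"))
f=lambda l:np.atleast_2d(l)/1.42
i=ray(m,f([[492,326],[462,316]]),Q,0);print("index",i)
e=ray(m,f([[333,298],[343,265],[400,231],[464,296],[452,258],[418,353]]),Q,.0035)
s=least_squares(lambda v:np.hypot(*(e[:,:2]-v[:2]).T)-.034,[0,-.056]);k=s.x;print("dial",k,s.fun)
t=ray(m,f([[371,347],[344,298],[362,258],[407,244],[447,269],[448,313]]),Q,.0035)
print(np.degrees(np.arctan2(t[:,1]-k[1],t[:,0]-k[0])))
print("start",ray(m,f([307,145]),Q,.022))
print("line",ray(m,f([[507,58],[553,73]]),Q,.036))
b=cv2.imread("pics/w3.png")[225:365,325:505]
cv2.imwrite("pics/w3z.png",cv2.resize(b,None,fx=4,fy=4,interpolation=cv2.INTER_CUBIC))
```

```text
index [[ 0.0527 -0.0607  0.    ]
 [ 0.0354 -0.0605  0.    ]]
dial [-0.0004 -0.0599] [ 0.0003 -0.0009  0.0002 -0.0001 -0.0002 -0.0004]
[ -99.1182 -159.6839  151.2236  100.2655   49.3671   -0.8525]
start [[-0.0627 -0.0018  0.022 ]]
line [[0.0049 0.0547 0.036 ]
 [0.0241 0.0555 0.036 ]]
```

View pics/w3z.png

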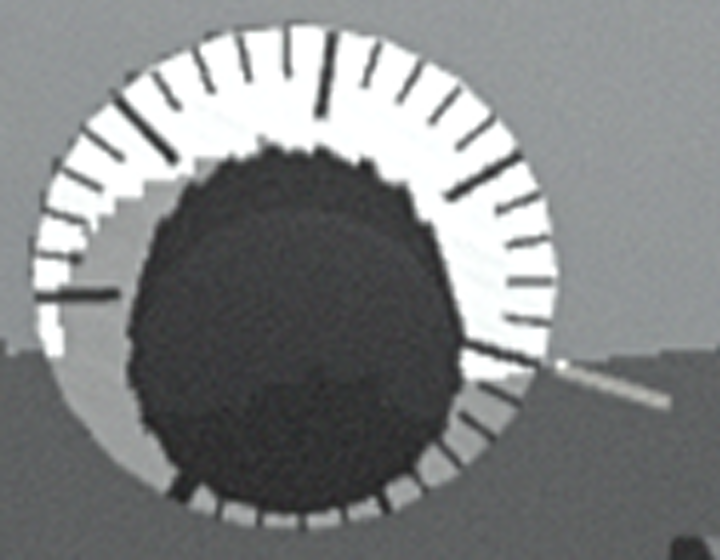

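The dial reads 10: counting from the broad 0, the second long tick is exactly at the index. Now I'll shut the fingers and go over the button.

```bash
python3 -m jog '[[[0.008,-0.025,0,0,0,0,255],[0.017,-0.05,0,0,0,0,255],[0.025,-0.074,-0.01,0,0,0,255],[0.025,-0.074,-0.029,0,0,0,255],[0.025,-0.074,-0.029,0,0,0,255],[0.025,-0.074,-0.029,0,0,0,255],[0.025,-0.074,-0.029,0,0,0,255]]]'
python3 - <<'E'
from h import *
from workcell import bot
o=bot.get_obs();print(o["ft_force"],goto(o,Q,[-.061,-.0012,.045],108),goto(o,Q,[-.061,-.0012,.034],108),o["joint_pos"])
E
```

```text
clock: 12.17
eef_pos: [0.6663, -0.0614, 0.1505]
tool_rot: [-0.675, 0.721, 0.143, -0.064]
ft_force: [0.2, 0.0, 0.4]
grip_width: 0.0001
[0.1707 0.0024 0.353 ] (array([-0.0108,  0.0039, -0.0436]), array([-0.2314,  0.1046, -0.547 ])) (array([-0.014 ,  0.0052, -0.054 ]), array([-0.2314,  0.1046, -0.547 ])) [-0.1278  0.9308  0.8926  1.8362  0.0814 -1.6453]
```

```bash
python3 -m jog '[[[-0.005,0.002,-0.02,0,0,0,255],[-0.011,0.004,-0.0436,0,0,0,255],[-0.014,0.0052,-0.054,0,0,0,255],[-0.014,0.0052,-0.054,0,0,0,255],[-0.014,0.0052,-0.054,0,0,0,255],[-0.014,0.0052,-0.054,0,0,0,255]]]'
python3 - <<'E'
from h import *
from workcell import bot
o=bot.get_obs();print(o["ft_force"],goto(o,Q,[-.061,-.0012,.034],108))
E
```

```text
clock: 12.67
eef_pos: [0.654, -0.0566, 0.0988]
tool_rot: [-0.675, 0.721, 0.14, -0.063]
ft_force: [0.5, -0.1, -0.4]
grip_width: 0.0002
[ 0.4708 -0.1231 -0.3713] (array([-0.0017,  0.0003, -0.0023]), array([-0.1808,  0.3983, -0.55  ]))
```

```bash
for i in 1; do python3 -m jog '[[[-0.0025,0.0007,-0.005,0,0,0,255],[-0.004,0.0012,-0.009,0,0,0,255],[-0.0045,0.0014,-0.0115,0,0,0,255],[-0.0045,0.0014,-0.0115,0,0,0,255],[-0.0045,0.0014,-0.0115,0,0,0,255]]]'; done
python3 - <<'E'
from h import *
from workcell import bot
o=bot.get_obs();print(o["ft_force"],o["ft_force"]@Rm(Q[2])[:,2],goto(o,Q,[-.061,-.0012,.024],108))
E
```

```text
clock: 13.08
eef_pos: [0.6503, -0.0556, 0.0879]
tool_rot: [-0.675, 0.722, 0.14, -0.061]
ft_force: [2.5, -0.0, 7.5]
grip_width: 0.0001
[ 2.5448 -0.0351  7.4702] 7.835942043748071 (array([-0.0009,  0.0005, -0.0009]), array([-0.2076,  0.5627, -0.4849]))
```

A force of 7.8 N along the normal is above the 5 N spring, so the button is bottomed. I'll nudge 1 mm more, then retreat.

```bash
python3 -m jog '[[[-0.0003,0.0001,-0.001,0,0,0,255],[-0.0003,0.0001,-0.001,0,0,0,255]]]'; python3 -m jog '[[[0.003,-0.001,0.01,0,0,0,255],[0.009,-0.004,0.03,0,0,0,255],[0.02,-0.008,0.065,0,0,0,255],[0.02,-0.02,0.09,0,0,0,255],[0,-0.06,0.11,0,0,0,255],[-0.03,-0.1,0.12,0,0,0,255],[-0.06,-0.14,0.12,0,0,0,255],[-0.09,-0.18,0.12,0,0,0,255],[-0.12,-0.22,0.12,0,0,0,255],[-0.12,-0.22,0.12,0,0,0,255]]]'
python3 -m jog '[[[0,0,0,0,0,0,255],[0,0,0,0,0,0,255]]]'
python3 - <<'E'
from workcell import bot
import cv2,numpy as np
a=bot.camera("top");print(bot.get_obs()["ft_force"],bot.get_obs()["joint_vel"])
o=cv2.imread("pics/a.png")
z=lambda i:cv2.convertScaleAbs(cv2.resize(i[130:310,155:400],None,fx=3.2,fy=3.2,interpolation=cv2.INTER_CUBIC),alpha=1.5)
cv2.imwrite("pics/t2.png",z(a))
d=cv2.absdiff(a,o).max(2)
for n,(x0,y0,x1,y1) in dict(bottle=(160,155,190,200),rack=(325,205,390,290),tip=(298,135,346,198),jar=(240,122,276,160)).items():
    print(n,(d[y0:y1,x0:x1]>40).mean())
E
```

```text
clock: 13.25
eef_pos: [0.6503, -0.0556, 0.0878]
tool_rot: [-0.675, 0.722, 0.139, -0.061]
ft_force: [2.2, 0.3, 10.9]
grip_width: -0.0001
clock: 14.08
eef_pos: [0.5266, -0.277, 0.2045]
tool_rot: [-0.675, 0.721, 0.142, -0.064]
ft_force: [0.9, -0.5, 0.2]
grip_width: -0.0002
clock: 14.25
eef_pos: [0.5265, -0.2779, 0.2047]
tool_rot: [-0.673, 0.723, 0.142, -0.063]
ft_force: [0.3, 0.2, -0.3]
grip_width: -0.0001
[ 0.04119103  0.55383253 -0.49394016] [ 0.04715957  0.01312207  0.01367463 -0.00073061  0.00308737 -0.00098497]
bottle 0.0
rack 0.1371945701357466
tip 0.06911375661375661
jar 0.0
```

View pics/t2.png

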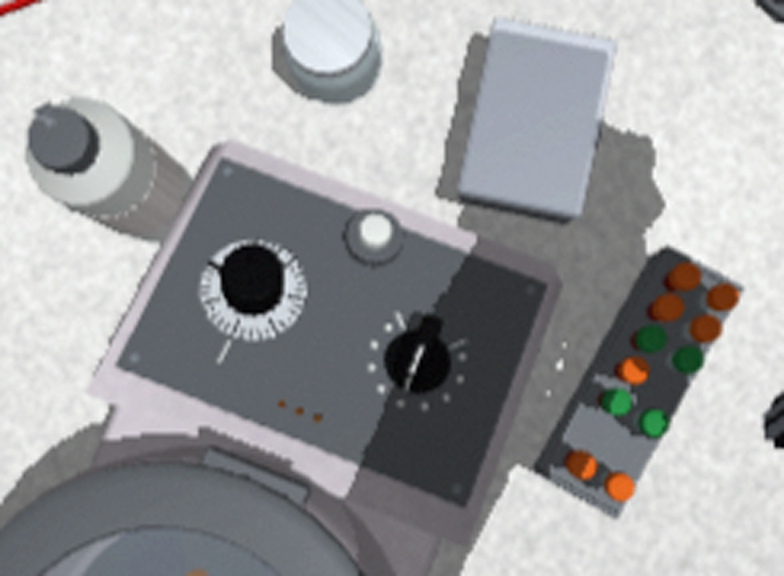

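The final view shows the selector pointing up-slope, the dial unchanged, the button at (376,230) standing out, and the bystanders in place. The image differences at the rack and tip box are the arm's shadow.

```bash
python3 -c "
from workcell import bot
print(bot.job_done())"
```

```text
the job is handed in; nothing more can be done
None
```

The centrifuge is set up as asked and the job is handed in, at about 14 s on the robot's clock.

- **Programme selector:** I turned it anticlockwise to the end stop, where the torque jumped at about 122°. I then turned it 120° clockwise, and the wrist images show the pointer straight up-slope at the fifth dot, which is four clicks.
- **Time dial:** I turned it from about 18.9 min to 10. In a close-up, the 10-minute long tick lines up with the index line to within about 1° (0.1 min).
- **Start button:** I pressed it only after both dials had been checked. The force was 8–11 N and the travel stopped, so it was fully in. The force dropped to zero when I backed off.
- **Bystanders:** The before-and-after top images show no change at the bottle or the jar. The differences at the rack and the tip box look like the arm's shadow. I did not measure those two separately, but they looked in place and I felt no contact with them.

The two cameras disagreed by 2–3 mm on the knob centres, which showed only as 5–10 N of side load while gripping.

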